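# Close the sample dryer's drawer and hold its sprung lid at the vent mark

## Robot

A 6-joint arm with a two-finger parallel gripper is mounted at the origin on the work surface. World frame = base frame: x ahead of the robot, y to its left, z up, the work surface at z = 0. Lengths are in mm, angles in rad, forces in N, time in s.
With the tool pointing down it reaches from about 275 to 1000 mm from the base axis. Payload 8.4 kg.
Tool frame: the origin (TCP) lies at the very end of the fingers, on their centre line; the grasp point (between the pads) lies 19 mm behind it; z points along the fingers, y is the direction in which the jaws open and shut (so a half turn about z gives the same grasp; the last joint's range is limited). The gripper opens to 85 mm and grips with 20 to 120 N. Pads are 22 mm wide; open, the fingers measure 114 mm over their backs; the gripper's body (76 mm by 85 mm) begins 54 mm behind the grasp point. The pads swing forward as they close: fully open they stand 13 mm farther back than shut.
Start: joints at [-1.323, 0.353, 1.633, -0, 1.155, -0.002], TCP at [154.505, -605.604, 231.281] pointing down, gripper open.
Joint ranges: [-2.63, 2.63], [-0.92, 2.1], [0.06, 2.66], [-1.3, 4.44], [0, 2.69], [-3.02, 3.02]. Speed limits (rad/s): [2.22, 2.22, 2.79, 3.14, 3.14, 3.14].

## Interface

Orientations are given as [roll, pitch, yaw] about the fixed x, y, z axes, in that order (R = Rz(yaw) Ry(pitch) Rx(roll)).
In Python, from rig import sense, grab_frame, get_calibration, sign_off, boxes_of, trace gives the robot as it stands.
- The arm moves only by the tool servo_tool, never from a script. Its argument "rows" is a list of rows, each a list of 3 entries, a list of its own where there are three numbers: the finger opening in mm, from 0 to 85.4, then the shift along the tool's x, y, z in mm, then the turn, a rotation vector about the tool's x, y, z in degrees. A call has 1 to 8 rows; each row shifts and turns the commanded pose from where the row before left it, along the tool's axes as they then stand; what a row does not reach is not made up. A row lasts 1/8 s, in which the tool goes at most 62.5 mm and 10.7 degrees, less where a joint would pass 70% of its speed; a pose out of reach is approached as far as the arm can. A call is refused whole if a number of a shift passes 62.5 or a number of a turn 10.7, either way. A call with a gripper value outside its range is refused whole. The fingers move at their own pace and stop on an object; "force" is the grip in N (left out, the last holds). Time passes only in rows, so rows that do not move let the fingers close. It gives the time, the measured TCP pose, the force and the opening at its end, in the units of the state.
- sense(): the state, without advancing time (a new reading comes with each control period).
- grab_frame(name): name is "side" or "top"; returns the picture (384x512x3 uint8, blue, green, red); there is no depth.
- get_calibration(name): a dict with "intrinsics" (3x3 intrinsics, pixels), "world_to_cam" (4x4, takes a point from world to camera coordinates). Camera axes: x right, y down, z forward; pixel columns grow to the right and rows downward; lengths in mm; the calibration is good to about 2 mm. A picture is of the moment at which its call begins. get_calibration takes no time and is no camera call.
- sign_off(): hands the job in, once; it reports no verdict.
Trained networks look in the newest picture that a camera, given by its name, has taken for a name from the list of things; names that differ only in an ending like _2 or _b are one class to them, and where a whole thing is asked for, a point or a joint stands for the part that bears it (a point fixed in the world has none). Each returns a list of dicts, best first, with "conf" (0 to 1); they miss things now and then, are a little off and sometimes report something else, mostly with a low value. They report only what shows in the picture. A call takes as long as a camera call.
- boxes_of(camera, thing): "centre" ([x, y, z] in mm, in the coordinates of the camera as it stood for that picture, good to about 4 mm: the middle of the surface that is visible of it).
- trace(camera, thing): "mask" (384x512 bool, what is visible of it).
The state is a dict: "clock": time; "qpos": joint angles; "qvel": joint speeds; "joint_efforts": joint torques, N m; "eef_pos": TCP position; "tcp_rot": TCP orientation; "contact_force": force on the tool from outside, world axes, zero at the start; "wrist_torque": the same for the moment, N m; "opening": opening from 0.0 (shut) to 1.0 (fully open).
Only numpy, scipy, OpenCV 4.12 (cv2) and the standard library are available. Lean on these libraries where they do the work, as an engineer would, in place of code of your own. Each camera call takes 0.05 s, during which the arm holds its last target. There are 200 camera calls.

## Task

Push the loaded drawer of the orange sample dryer fully home. Then lift the dryer's sprung lid until the blue stud on its side lines up with the red pointer on the arc, and hold it steady there with the gripper: the lid springs shut if released, so finish while still holding it. Leave the red pointer as it is set and the flask, the jar and the sieve where they stand.

Things in the scene. Friction and masses are not known exactly. Their poses are not given: they have to be found in the camera images.
- dryer: Orange bench-top sample dryer, fixed, 220 mm deep (x) x 260 mm wide (y) x 121 mm high, with a grey control box on its rear (to 161 mm behind its origin, 88 mm high). Origin at the centre of its underside; x axis from the front (drawer side, towards the robot) to the rear, y to its left side, z up.
- drawer (a joint): How far the grey-fronted drawer with three white sample dishes stands out of the dryer's front, along the dryer's -x, in m: 0 fully home, at most 0.09. About 1.5 N of friction; it stays where it is left. Its front is 222 mm wide, from 27 to 97 mm above the bench; when home its outer face is 114 mm in front of the dryer's origin.
- drawer_handle (a point): Middle of the drawer's steel bar handle: a level round bar 12 mm thick, 110 mm long along the dryer's y, 75 mm above the bench, its centre line 35 mm out from the drawer front. It moves with the drawer; with the drawer home it is 149 mm in front of the dryer's origin.
- lid: Aluminium lid 220 x 262 x 14 mm over the whole top. Origin on the hinge axis (along y), 100 mm behind the dryer's origin, 121 mm above the bench. It starts closed, axes as the dryer's, top 136 mm above the bench; opens by turning about its +y, front edge (212 mm from hinge) rising. Spring (0.5 N m closed, 1 N m more per rad) and weight (0.3 to 0.65 kg) pull it shut: 4 to 9 N at the handle.
- lid_handle (a point): Middle of the lid's black bar handle: a level round bar 12 mm thick, 112 mm long along y, on two 10 mm posts 50 mm either side of its middle, centre line 40 mm above the lid's top. In the lid's frame 190 mm in front of the hinge axis and 55 mm above it. The bar can turn between gripping fingers.
- lid_stud (a point): Outer end of the blue stud (14 mm in diameter, 25 mm long) on the left (+y) side of the lid; in the lid's frame at (-170, 156, 8) mm.
- pointer_tip (a point): Inner end of the red pointer, a round pin 14 mm thick, 22 mm long with a flat tab outside, clamped on the aluminium arc on the dryer's left (+y) side. Same radius from the hinge axis and same y as the stud's end: the two points meet when the lid is open to the pointer's angle, between 0.35 and 0.62 rad, set anew each time.
- flask: Conical glass flask with a black stopper, 84 mm wide, 144 mm high, loose beside the dryer. Origin at the centre of its underside.
- jar: Amber jar with a blue cap, 68 mm wide, 110 mm high, loose beside the dryer. Origin at the centre of its underside.
- sieve: Round steel sieve pan, 100 mm wide, 45 mm high, loose on the bench. Origin at the centre of its underside.

How it is judged:
By the outcome, as a careful person would: the job done as asked, in the order asked, and still so for the second after the job is handed in, while the arm keeps its last pose, push and grip.
It also fails if it takes over 48 s, if anything falls off the work surface, if the arm or the gripper's body presses on something with over 40 N, if the wrist force passes 120 N, or if a joint passes its speed limit or range.

## Working session

There is one attempt and no reset: what is moved stays moved. The work goes in short steps, Python scripts to look and compute and a tool call to move; the robot and the scene stay as the last step left them, time stands still between calls to the robot, and variables do not carry over. Pictures are saved under pics/ and viewed, about 8 in all and at most 12, crops included, and the job is handed in when it is done.

Besides the shell and the picture viewer there is one more tool, called by a JSON object that holds its "fn" and its "kwargs", one argument or row to a line. servo_tool: Moves the arm, as the interface text tells. Its arguments: {"type":"object","properties":{"rows":{"type":"array","items":{"type":"array"}},"force":{"type":"number"}},"required":["rows"]}

```bash
mkdir -p pics; cat > h.py <<'E'
import numpy as np,cv2
from rig import *
def w(cam,p):
    T=get_calibration(cam)["world_to_cam"];T=np.array(T);return (np.linalg.inv(T)@np.r_[p,1])[:3]
def proj(cam,P):
    c=get_calibration(cam);T=np.array(c["world_to_cam"]);q=np.array(c["intrinsics"])@(T@np.r_[P,1])[:3];return q[:2]/q[2]
E
python3 - <<'E'
from h import *
a=grab_frame("side");b=grab_frame("top")
cv2.imwrite("pics/a.png",a);cv2.imwrite("pics/b.png",b)
for c in("side","top"):
    T=np.array(get_calibration(c)["world_to_cam"]);print(c,np.linalg.inv(T)[:3].round(2).tolist(),np.array(get_calibration(c)["intrinsics"]).round(0).tolist())
    for t in("dryer","drawer","drawer_handle","lid","lid_handle","lid_stud","pointer_tip","flask","jar","sieve"):
        r=boxes_of(c,t)
        print(c,t,[(round(x["conf"],2),w(c,x["centre"]).round(0).tolist()) for x in r[:2]])
print(sense())
E
```

```text
side [[-0.95, -0.21, 0.22, 382.14], [-0.31, 0.64, -0.71, 729.58], [0.01, -0.74, -0.67, 788.69]] [[402.0, 0.0, 253.0], [0.0, 402.0, 189.0], [0.0, 0.0, 1.0]]
side dryer [(0.9, [619.0, 71.0, 136.0])]
side drawer [(0.83, [507.0, 41.0, 56.0])]
side drawer_handle [(0.68, [515.0, 36.0, 61.0])]
side lid [(0.76, [627.0, 21.0, 138.0])]
side lid_handle [(0.77, [628.0, 22.0, 136.0])]
side lid_stud [(0.93, [632.0, 25.0, 135.0])]
side pointer_tip [(0.65, [616.0, 187.0, 216.0]), (0.16, [439.0, 287.0, 7.0])]
side flask [(0.79, [593.0, 291.0, 53.0]), (0.72, [629.0, 23.0, 137.0])]
side jar [(0.72, [563.0, -240.0, 90.0])]
side sieve [(0.63, [440.0, 286.0, 8.0])]
top [[0.01, -1.0, 0.1, 473.9], [-1.0, -0.01, 0.01, 35.21], [-0.01, -0.1, -1.0, 1230.89]] [[458.0, 0.0, 247.0], [0.0, 458.0, 194.0], [0.0, 0.0, 1.0]]
top dryer [(0.76, [639.0, 4.0, 135.0])]
top drawer [(0.75, [512.0, 15.0, 60.0])]
top drawer_handle [(0.76, [514.0, 17.0, 59.0]), (0.35, [637.0, 1.0, 136.0])]
top lid [(0.61, [644.0, 1.0, 136.0])]
top lid_handle [(0.55, [644.0, -1.0, 140.0])]
top lid_stud [(0.62, [640.0, 4.0, 135.0])]
top pointer_ti
[... 157 characters left out ...]
.59, [441.0, 295.0, 6.0])]
{'clock': 1.1, 'qpos': array([-1.32338502e+00,  3.53017554e-01,  1.63337968e+00,  2.41982538e-05,
        1.15522312e+00, -2.38440032e-03]), 'qvel': array([ 0.00014436,  0.00036705, -0.00110815, -0.00173594,  0.00316104,
        0.00030994]), 'joint_efforts': array([ 1.58928775e-03, -6.05177379e+01, -3.42443132e+01,  1.37873249e-04,
        1.20654637e-03,  8.61502912e-06]), 'eef_pos': array([ 154.52187993, -605.60279092,  231.2787052 ]), 'tcp_rot': array([-3.14156501e+00, -2.22043382e-05,  2.49785937e-01]), 'contact_force': array([-0.46829765,  0.10076205, -0.45677387]), 'wrist_torque': array([ 0.01171077,  0.01343593, -0.01358572]), 'opening': 1.0017413190897526}
```

View pics/a.png

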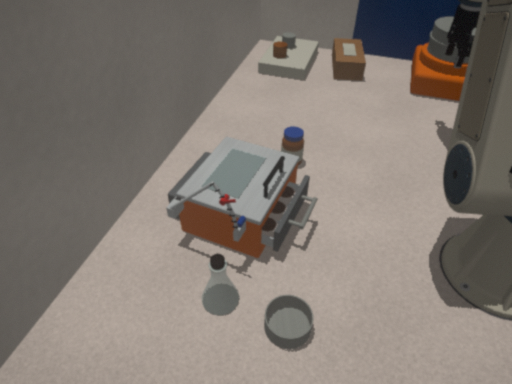

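View pics/b.png

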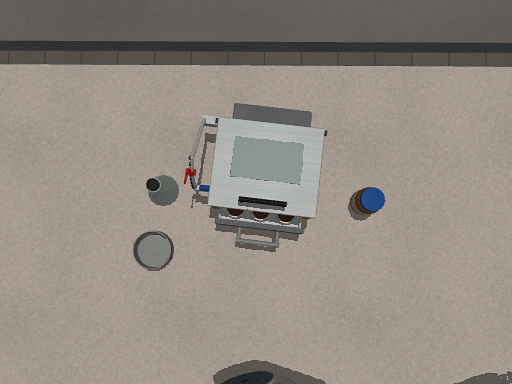

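The side view shows the dryer with lid closed and drawer out, the pointer at about (227,199), the stud at (240,221), the flask at (220,285) and the sieve at (288,320). In the top view the lid corners are about (219,119), (326,128), (316,216) and (209,207), with the drawer handle near (258,242). I'll zoom in on both for precise pixels.

```bash
python3 - <<'E'
from h import *
a=cv2.imread("pics/a.png");b=cv2.imread("pics/b.png")
for n,i,(x,y) in(("ca",a,(165,135)),("cb",b,(180,100))):
    c=cv2.resize(i[y:y+120,x:x+160],None,fx=5,fy=5,interpolation=cv2.INTER_CUBIC)
    c=cv2.convertScaleAbs(c,alpha=1.4)
    for k in range(0,160,20): cv2.putText(c,str(x+k),(k*5,10),0,.35,(0,255,0));cv2.line(c,(k*5,0),(k*5,600),(0,255,0),1) if 0 else cv2.line(c,(k*5,12),(k*5,20),(0,255,0),1)
    for k in range(0,120,20): cv2.putText(c,str(y+k),(0,k*5+4),0,.35,(0,255,0))
    cv2.imwrite(f"pics/{n}.png",c)
E
```

```text
(no output)
```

View pics/ca.png

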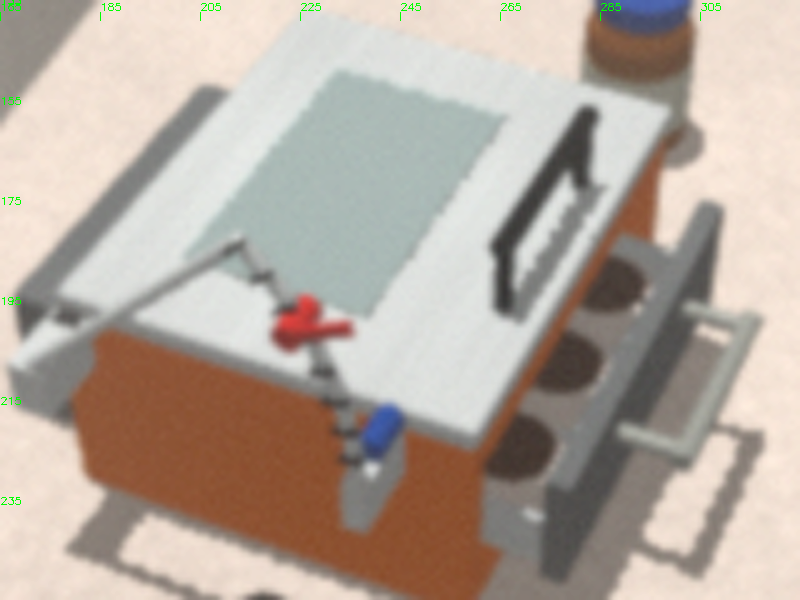

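View pics/cb.png

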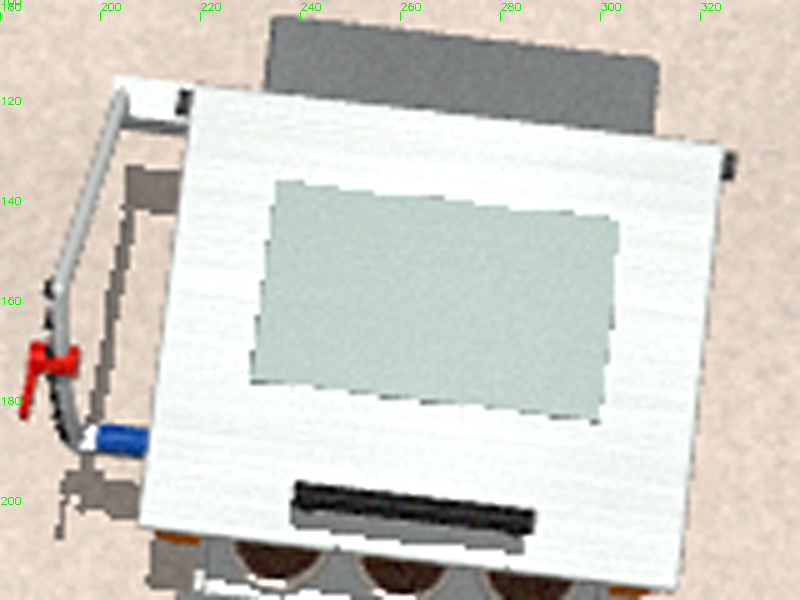

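The crops give lid corners, bar ends, pointer inner end (side ≈(226.5,195.5), top ≈(195.5,171.6)) and stud end (side ≈(239,225), top ≈(199.4,187.6)). Next I fit the dryer pose, the drawer opening and the pointer angle.

```bash
cat > fit.py <<'E'
from h import *
from scipy.optimize import least_squares
def lidpt(p,q):  # lid frame, angle q -> dryer frame
    c,s=np.cos(q),np.sin(q);x,y,z=p
    return np.array([100+c*x+s*z,y,121-s*x+c*z])
def dw(v,P):
    c,s=np.cos(v[2]),np.sin(v[2]);return np.array([v[0]+c*P[0]-s*P[1],v[1]+s*P[0]+c*P[1],P[2]])
obs=[("top",(219,117.2),(8,131,15),0),("top",(324.8,130),(8,-131,15),0),("top",(315.4,217.6),(-212,-131,15),0),("top",(208,205),(-212,131,15),0),
("top",(238.8,198.6),(-190,56,55),0),("top",(287,204),(-190,-56,55),0),("top",(199.4,187.6),(-170,156,8),0),("top",(195.6,171.6),(-170,156,8),1),
("side",(298.6,156),(-212,-131,15),0),("side",(260,222.4),(-212,131,15),0),("side",(282.6,156.6),(-190,-56,55),0),("side",(264.4,184),(-190,56,55),0),
("side",(239,225),(-170,156,8),0),("side",(226.5,195.5),(-170,156,8),1),
("side",(315.4,198.6),(-49,-55,75),2),("side",(302.6,226),(-49,55,75),2)]
def model(v,o):
    c,_,p,k=o
    if k==2: P=np.array([-100-p[0]*-1-v[3],p[1],75.]) if 0 else np.array([-149-v[3],p[1],75.])
    else: P=lidpt(p,v[4] if k==1 else 0)
    return proj(c,dw(v,P))
f=lambda v:np.concatenate([model(v,o)-o[1] for o in obs])
r=least_squares(f,[640,5,-.1,50,.5],x_scale=[10,10,.1,10,.1],loss="soft_l1")
if __name__=="__main__":
    v=r.x;print(v.round(3));print(f(v).reshape(-1,2).round(1).tolist())
    print("lidhandle",dw(v,lidpt((-190,0,55),0)),"at phi",dw(v,lidpt((-190,0,55),v[4])),"drawerhandle",dw(v,(-149-v[3],0,75)),"pointer",dw(v,lidpt((-170,156,8),v[4])))
E
python3 fit.py
```

```text
[ 6.46514e+02 -7.92000e-01 -1.07000e-01  4.06660e+01  5.09000e-01]
[[-0.8, -0.7], [0.2, -1.7], [0.5, 0.6], [-0.9, 0.7], [-0.0, 0.2], [-0.0, 0.3], [-0.1, -0.0], [1.0, 0.9], [0.5, -0.6], [0.0, -1.3], [-0.5, 0.5], [0.2, 0.4], [-0.9, -0.0], [0.1, -0.7], [0.4, -0.2], [-0.7, 1.3]]
lidhandle [557.02808589   8.81313254 176.        ] at phi [607.58140586   3.38706203 261.57211765] drawerhandle [457.93113712  19.44956614  75.        ] pointer [618.8380055  159.07487659 210.78242026]
```

```bash
cat > plan.py <<'E'
import sys,json
from fit import *
from scipy.spatial.transform import Rotation as Ro
# usage: plan.py n open x y z roll pitch yaw  (world)
a=[float(t) for t in sys.argv[1:]];n=int(a[0]);s=sense()
p=np.array(s["eef_pos"]);R=Ro.from_euler("xyz",s["tcp_rot"]);T=np.array(a[2:5]);d=(R.inv()*Ro.from_euler("xyz",a[5:8])).as_rotvec()
rows=[]
for k in range(n):
    sh=np.round(R.inv().apply((T-p)/(n-k)),1);ro=np.round(np.degrees((R.inv()*Ro.from_euler("xyz",a[5:8])).as_rotvec())/(n-k),2)
    rows.append([a[1],sh.tolist(),ro.tolist()]);p=p+R.apply(sh);R=R*Ro.from_rotvec(np.radians(ro))
print(json.dumps(rows));print(s["clock"],s["eef_pos"].round(1),s["tcp_rot"].round(3),s["contact_force"].round(1))
E
python3 plan.py 16 0 423 23 200 3.1416 0 1.464; python3 -c "
from fit import *;v=r.x
for x in(-230,-210.,-169.5,-165):print(x,dw(v,(x,0,60)).round(1))"
```

```text
[[0.0, [26.0, -33.9, 2.0], [-0.0, -0.0, -4.35]], [0.0, [28.5, -31.9, 2.0], [-0.0, -0.0, -4.35]], [0.0, [30.8, -29.6, 2.0], [-0.0, -0.0, -4.35]], [0.0, [33.0, -27.2, 1.9], [0.0, -0.0, -4.35]], [0.0, [34.9, -24.6, 2.0], [0.0, -0.0, -4.35]], [0.0, [36.7, -21.9, 1.9], [0.0, -0.0, -4.35]], [0.0, [38.2, -19.0, 2.0], [0.0, -0.0, -4.35]], [0.0, [39.6, -16.1, 1.9], [0.0, -0.0, -4.35]], [0.0, [40.7, -13.0, 2.0], [0.0, -0.0, -4.35]], [0.0, [41.5, -9.9, 1.9], [0.0, -0.0, -4.35]], [0.0, [42.2, -6.7, 2.0], [0.0, -0.0, -4.34]], [0.0, [42.6, -3.5, 1.9], [0.0, -0.0, -4.35]], [0.0, [42.7, -0.3, 2.0], [0.0, -0.0, -4.34]], [0.0, [42.6, 2.9, 1.9], [0.0, -0.0, -4.35]], [0.0, [42.3, 6.2, 2.0], [0.0, -0.0, -4.34]], [0.0, [41.7, 9.3, 1.9], [0.0, -0.0, -4.35]]]
1.1 [ 154.5 -605.6  231.3] [-3.142 -0.     0.25 ] [-0.5  0.1 -0.5]
-230 [417.8  23.8  60. ]
-210.0 [437.7  21.6  60. ]
-169.5 [478.   17.3  60. ]
-165 [482.5  16.8  60. ]
```

{"fn": "servo_tool", "kwargs": {
  "rows": [
    [0,[26,-34,2],[0,0,-4.35]],
    [0,[28.5,-32,2],[0,0,-4.35]],
    [0,[31,-29.5,2],[0,0,-4.35]],
    [0,[33,-27,2],[0,0,-4.35]],
    [0,[35,-24.5,2],[0,0,-4.35]],
    [0,[36.5,-22,2],[0,0,-4.35]],
    [0,[38,-19,2],[0,0,-4.35]],
    [0,[39.5,-16,2],[0,0,-4.35]]
  ],
  "force": 40
}}

```text
clock: 2.1
eef_pos: [289.2, -290.4, 215.4]
tcp_rot: [3.141, -0.0, 0.859]
contact_force: [0.9, -0.1, -0.1]
opening: -0.001
```

{"fn": "servo_tool", "kwargs": {
  "rows": [
    [0,[40.5,-13,2],[0,0,-4.35]],
    [0,[41.5,-10,2],[0,0,-4.35]],
    [0,[42,-6.5,2],[0,0,-4.35]],
    [0,[42.5,-3.5,2],[0,0,-4.35]],
    [0,[42.5,0,2],[0,0,-4.35]],
    [0,[42.5,3,2],[0,0,-4.35]],
    [0,[42,6,2],[0,0,-4.35]],
    [0,[41.5,9.5,2],[0,0,-4.35]]
  ]
}}

```text
clock: 3.1
eef_pos: [423.4, 22.8, 199.5]
tcp_rot: [3.141, -0.0, 1.467]
contact_force: [0.2, -0.5, -0.1]
opening: 0.002
```

```bash
python3 plan.py 5 0 418 24 62 3.1416 0 1.464
```

```text
[[0.0, [0.1, -1.1, 27.5], [0.01, -0.0, 0.04]], [0.0, [0.1, -1.1, 27.5], [0.01, -0.0, 0.04]], [0.0, [0.1, -1.1, 27.5], [0.01, -0.0, 0.04]], [0.0, [0.2, -1.2, 27.5], [0.01, -0.0, 0.04]], [0.0, [0.1, -1.1, 27.5], [0.01, -0.0, 0.03]]]
3.1 [423.4  22.8 199.5] [ 3.141 -0.     1.467] [ 0.2 -0.5 -0.1]
```

{"fn": "servo_tool", "kwargs": {
  "rows": [
    [0,[0,-1,27.5],[0,0,0]],
    [0,[0,-1,27.5],[0,0,0]],
    [0,[0,-1,27.5],[0,0,0]],
    [0,[0,-1,27.5],[0,0,0]],
    [0,[0,-1,27.5],[0,0,0]],
    [0,[0,6,0],[0,0,0]],
    [0,[0,6,0],[0,0,0]]
  ]
}}

```text
clock: 3.98
eef_pos: [431.1, 20.6, 62.6]
tcp_rot: [3.14, -0.0, 1.465]
contact_force: [-0.3, 0.0, 1.1]
opening: 0.0
```

{"fn": "servo_tool", "kwargs": {
  "rows": [
    [0,[0,6,0],[0,0,0]],
    [0,[0,6,0],[0,0,0]],
    [0,[0,6,0],[0,0,0]],
    [0,[0,6,0],[0,0,0]],
    [0,[0,4,0],[0,0,0]],
    [0,[0,4,0],[0,0,0]]
  ]
}}

```text
clock: 4.72
eef_pos: [461.8, 17.2, 61.7]
tcp_rot: [-3.141, 0.0, 1.465]
contact_force: [-1.1, -0.3, 1.8]
opening: 0.0
```

{"fn": "servo_tool", "kwargs": {
  "rows": [
    [0,[0,3,0],[0,0,0]],
    [0,[0,3,0],[0,0,0]],
    [0,[0,3,0],[0,0,0]],
    [0,[0,2,0],[0,0,0]],
    [0,[0,2,0],[0,0,0]]
  ]
}}

```text
clock: 5.35
eef_pos: [474.6, 15.8, 61.7]
tcp_rot: [-3.141, 0.0, 1.465]
contact_force: [-1.4, -1.3, 0.1]
opening: -0.004
```

{"fn": "servo_tool", "kwargs": {
  "rows": [
    [0,[0,1,0],[0,0,0]],
    [0,[0,1,0],[0,0,0]]
  ]
}}

```text
clock: 5.6
eef_pos: [476.5, 15.6, 61.8]
tcp_rot: [-3.141, 0.0, 1.465]
contact_force: [-2.1, -2.2, 1.2]
opening: 0.003
```

{"fn": "servo_tool", "kwargs": {
  "rows": [
    [0,[0,1,0],[0,0,0]],
    [0,[0,1,0],[0,0,0]]
  ]
}}

```text
clock: 5.85
eef_pos: [477.8, 15.5, 61.6]
tcp_rot: [-3.14, 0.0, 1.464]
contact_force: [-5.8, 0.4, 3.8]
opening: -0.001
```

{"fn": "servo_tool", "kwargs": {
  "rows": [
    [0,[0,1,0],[0,0,0]],
    [0,[0,0,0],[0,0,0]]
  ]
}}

```text
clock: 6.1
eef_pos: [477.8, 15.4, 61.6]
tcp_rot: [-3.138, 0.0, 1.464]
contact_force: [-7.2, 1.6, 5.7]
opening: -0.0
```

{"fn": "servo_tool", "kwargs": {
  "rows": [
    [0,[0,1,0],[0,0,0]],
    [0,[0,0,0],[0,0,0]]
  ]
}}

```text
clock: 6.35
eef_pos: [477.9, 15.4, 61.4]
tcp_rot: [-3.136, 0.0, 1.464]
contact_force: [-9.2, 1.4, 8.1]
opening: -0.005
```

{"fn": "servo_tool", "kwargs": {
  "rows": [
    [0,[0,-10,0],[0,0,0]],
    [0,[0,-25,0],[0,0,0]],
    [40,[0,-10,-50],[0,0,0]],
    [40,[0,0,-60],[0,0,0]],
    [40,[0,0,-50],[0,0,0]],
    [40,[0,0,-30],[0,0,0]],
    [40,[0,0,0],[0,0,0]]
  ]
}}

```text
clock: 7.22
eef_pos: [437.6, 20.2, 254.3]
tcp_rot: [3.135, -0.001, 1.465]
contact_force: [0.3, -0.4, 0.0]
opening: 0.469
```

```bash
python3 plan.py 6 40 557 8.8 240 3.1416 0 1.464; python3 - <<'E'
from fit import *
a=grab_frame("side")
c=cv2.resize(a[130:250,165:325],None,fx=5,fy=5,interpolation=cv2.INTER_CUBIC);c=cv2.convertScaleAbs(c,alpha=1.4)
v=r.x
for P in((-149,55,75),(-149,-55,75)):
    q=proj("side",dw(v,P));print(q);cv2.circle(c,tuple(int(t) for t in (q-[165,130])*5),4,(0,255,0),1)
cv2.imwrite("pics/c.png",c)
E
```

```text
[[40.0, [0.2, 20.0, 2.5], [0.06, -0.01, 0.01]], [40.0, [0.2, 20.0, 2.5], [0.06, -0.01, 0.01]], [40.0, [0.2, 20.0, 2.5], [0.06, -0.01, 0.0]], [40.0, [0.3, 19.9, 2.4], [0.06, -0.01, 0.01]], [40.0, [0.2, 20.0, 2.4], [0.07, -0.01, 0.0]], [40.0, [0.3, 20.0, 2.4], [0.06, -0.01, 0.01]]]
7.225 [437.6  20.2 254.3] [ 3.135e+00 -1.000e-03  1.465e+00] [ 0.3 -0.4  0. ]
[285.95089097 222.13028815]
[300.8352203  193.92752399]
```

View pics/c.png

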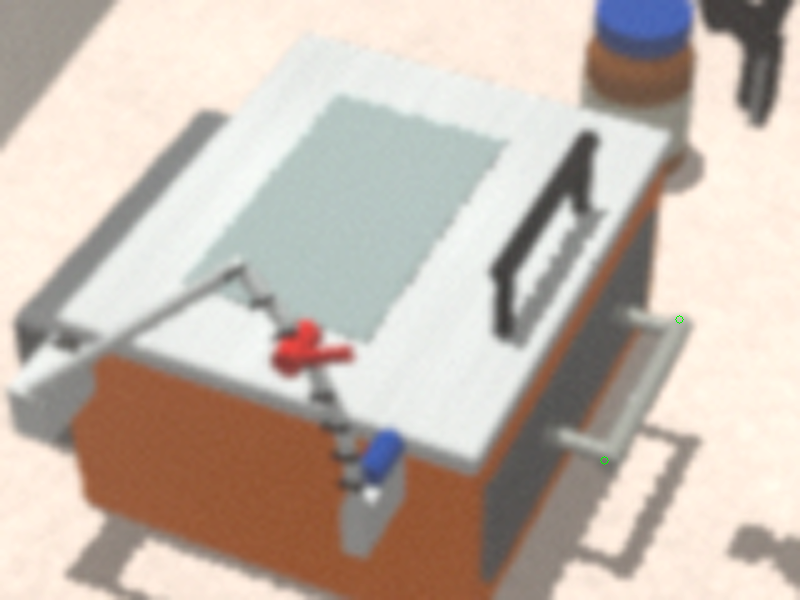

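The picture shows the drawer front flush with the body, and its handle bar within about 1 px of the predicted home position at (286,222) and (301,194). Next is the lid handle.

{"fn": "servo_tool", "kwargs": {
  "rows": [
    [40,[0,20,2.5],[0,0,0]],
    [40,[0,20,2.5],[0,0,0]],
    [40,[0.5,20,2.5],[0,0,0]],
    [40,[0.5,20,2.5],[0,0,0]],
    [40,[0.5,20,2.5],[0,0,0]],
    [40,[0,20,2.5],[0,0,0]],
    [40,[0,0,0],[0,0,0]]
  ]
}}

```text
clock: 8.15
eef_pos: [556.6, 8.6, 236.2]
tcp_rot: [-3.141, 0.0, 1.464]
contact_force: [-0.3, -0.4, 0.4]
opening: 0.471
```

{"fn": "servo_tool", "kwargs": {
  "rows": [
    [40,[0,0,20],[0,0,0]],
    [40,[0,0,20],[0,0,0]],
    [40,[0,0,20],[0,0,0]],
    [40,[0,0,12],[0,0,0]],
    [40,[0,0,10],[0,0,0]],
    [40,[0,0,0],[0,0,0]]
  ]
}}

```text
clock: 8.9
eef_pos: [554.9, 8.8, 154.4]
tcp_rot: [-3.141, 0.0, 1.465]
contact_force: [-0.0, 0.1, 0.1]
opening: 0.469
```

{"fn": "servo_tool", "kwargs": {
  "rows": [
    [0,[0,0,0],[0,0,0]],
    [0,[0,0,0],[0,0,0]],
    [0,[0,0,0],[0,0,0]],
    [0,[0,0,0],[0,0,0]]
  ],
  "force": 60
}}

```text
clock: 9.4
eef_pos: [555.8, 8.8, 155.3]
tcp_rot: [3.14, -0.0, 1.465]
contact_force: [1.5, -0.3, 4.1]
opening: 0.12
```

```bash
python3 - <<'E'
from fit import *
q=np.linspace(0,.48,17);P=np.array([lidpt((-190,0,55),t) for t in q])
print(np.c_[q[1:],np.diff(P[:,0]),-np.diff(P[:,2])].round(2).tolist())
E
```

```text
[[0.03, 1.74, -5.67], [0.06, 1.9, -5.62], [0.09, 2.07, -5.56], [0.12, 2.24, -5.5], [0.15, 2.4, -5.43], [0.18, 2.56, -5.35], [0.21, 2.72, -5.27], [0.24, 2.88, -5.19], [0.27, 3.03, -5.1], [0.3, 3.19, -5.01], [0.33, 3.33, -4.91], [0.36, 3.48, -4.81], [0.39, 3.62, -4.7], [0.42, 3.76, -4.59], [0.45, 3.9, -4.47], [0.48, 4.03, -4.35]]
```

{"fn": "servo_tool", "kwargs": {
  "rows": [
    [0,[0,1.7,-5.7],[0,0,0]],
    [0,[0,1.9,-5.6],[0,0,0]],
    [0,[0,2.1,-5.6],[0,0,0]],
    [0,[0,2.2,-5.5],[0,0,0]],
    [0,[0,2.4,-5.4],[0,0,0]],
    [0,[0,2.6,-5.4],[0,0,0]],
    [0,[0,2.7,-5.3],[0,0,0]],
    [0,[0,2.9,-5.2],[0,0,0]]
  ]
}}

```text
clock: 10.4
eef_pos: [573.1, 6.8, 198.6]
tcp_rot: [-3.14, 0.0, 1.465]
contact_force: [-0.2, -0.2, -8.7]
opening: 0.117
```

{"fn": "servo_tool", "kwargs": {
  "rows": [
    [0,[0,3.0,-5.1],[0,0,0]],
    [0,[0,3.2,-5.0],[0,0,0]],
    [0,[0,3.3,-4.9],[0,0,0]],
    [0,[0,3.5,-4.8],[0,0,0]],
    [0,[0,3.6,-4.7],[0,0,0]],
    [0,[0,3.8,-4.6],[0,0,0]],
    [0,[0,3.9,-4.5],[0,0,0]],
    [0,[0,4.0,-4.3],[0,0,0]]
  ]
}}

```text
clock: 11.4
eef_pos: [599.5, 3.9, 236.5]
tcp_rot: [-3.136, 0.0, 1.465]
contact_force: [-12.0, 1.2, -1.3]
opening: 0.113
```

```bash
python3 - <<'E'
from fit import *
v=r.x;s=sense();print(s["eef_pos"],s["contact_force"],s["opening"])
a=grab_frame("side");b=grab_frame("top");cv2.imwrite("pics/d_s.png",a);cv2.imwrite("pics/d_t.png",b)
A=cv2.resize(a[165:245,190:290],None,fx=6,fy=6,interpolation=cv2.INTER_CUBIC)
B=cv2.resize(b[140:220,170:220],None,fx=6,fy=6,interpolation=cv2.INTER_CUBIC)
c=cv2.convertScaleAbs(np.hstack([A[:480,:490],B]),alpha=1.3);print(c.shape)
cv2.imwrite("pics/d.png",c)
E
```

```text
[599.4715833    3.87308758 236.48816121] [-11.9928064    1.21477376  -1.25529455] 0.11337991208472313
(480, 790, 3)
```

View pics/d.png

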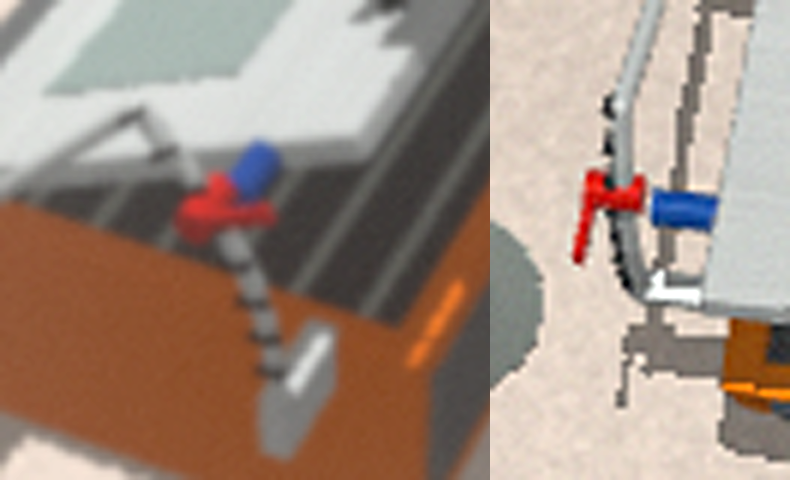

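The crop shows the stud end (top ≈(197,174.5)) just short of the pointer end (top ≈(195.8,172.2)), and about 3 px apart in the side view too. I'll convert those offsets to an angle.

```bash
python3 - <<'E'
from fit import *
v=r.x
s0=lambda c,q,y=156:proj(c,dw(v,lidpt((-170,y,8),q)))
for c in("top","side"):
    d=(s0(c,.52)-s0(c,.46))/.06; ax=s0(c,.48,131)-s0(c,.48);ax/=np.linalg.norm(ax);n=np.array([-ax[1],ax[0]])
    print(c,"px/rad",d.round(1),"axis",ax.round(2),"perp px/rad",(d@n).round(1))
    for q in(.44,.46,.48,.5,.52,.54): print(q,s0(c,q).round(1),s0(c,q,131).round(1))
# measured masks: colour axes
for f,c in(("pics/d_t.png","top"),("pics/d_s.png","side")):
    i=cv2.imread(f).astype(int);B,G,R=i[...,0],i[...,1],i[...,2]
    w_=np.zeros(B.shape,bool);w_[140:230,170:300]=1
    for n,m in(("blue",(B>R+40)&(B>G+30)&w_),("red",(R>G+60)&(R>B+60)&(G<50)&w_)):
        y,x=np.nonzero(m);print(c,n,len(x),x.mean().round(2),y.mean().round(2),x.min(),x.max(),y.min(),y.max())
# bar position -> angle from TCP
t=sense()["eef_pos"];b=t+np.array([557.0-555.8,0,176-155.3]);h=dw(v,(100,0,121));u=b-h
print("q from tcp",np.arctan2(u[2],np.hypot(u[0],u[1]))-np.arctan2(55,190))
E
```

```text
top px/rad [ -2.9 -47. ] axis [0.99 0.11] perp px/rad -46.4
0.44 [196.8 175.6] [207.7 176.8]
0.46 [196.7 174.7] [207.7 176. ]
0.48 [196.7 173.8] [207.6 175.1]
0.5 [196.6 172.9] [207.6 174.1]
0.52 [196.6 171.9] [207.6 173.2]
0.54 [196.5 170.9] [207.6 172.2]
side px/rad [-39.3 -62.5] axis [ 0.58 -0.81] perp px/rad -68.5
0.44 [229.2 199.1] [234.4 191.8]
0.46 [228.5 197.8] [233.7 190.5]
0.48 [227.7 196.6] [233.  189.3]
0.5 [226.9 195.3] [232.2 188.1]
0.52 [226.1 194.1] [231.4 186.8]
0.54 [225.3 192.8] [230.6 185.6]
top blue 59 201.88 174.39 197 207 172 177
top red 53 188.6 173.81 184 195 169 183
side blue 42 231.9 192.6 229 235 189 197
side red 65 226.0 199.29 220 234 195 202
q from tcp 0.47074525360194075
```

{"fn": "servo_tool", "kwargs": {
  "rows": [
    [0,[0,0.9,-1.9],[0,0,0]],
    [0,[0,0.9,-1.9],[0,0,0]],
    [0,[0,0.9,-1.9],[0,0,0]],
    [0,[0,0.8,-1.9],[0,0,0]],
    [0,[0,0,0],[0,0,0]],
    [0,[0,0,0],[0,0,0]]
  ]
}}

```text
clock: 12.25
eef_pos: [605.8, 3.2, 243.7]
tcp_rot: [3.141, 0.0, 1.465]
contact_force: [5.2, -2.0, -15.6]
opening: 0.114
```

```bash
cat > look.py <<'E'
from fit import *
import sys
n=sys.argv[1];v=r.x;s=sense();print(s["clock"],s["eef_pos"].round(1),s["contact_force"].round(1),s["opening"])
a=np.mean([grab_frame("side") for _ in range(3)],0).astype(np.uint8);b=np.mean([grab_frame("top") for _ in range(3)],0).astype(np.uint8)
cv2.imwrite(f"pics/{n}_s.png",a);cv2.imwrite(f"pics/{n}_t.png",b)
A=cv2.resize(a[180:216,208:248],None,fx=10,fy=10,interpolation=cv2.INTER_CUBIC)
B=cv2.resize(b[156:192,180:220],None,fx=10,fy=10,interpolation=cv2.INTER_CUBIC)
cv2.imwrite(f"pics/{n}.png",cv2.convertScaleAbs(np.hstack([A,B]),alpha=1.3))
t=s["eef_pos"];bb=t+np.array([1.2,0,20.7]);u=bb-dw(v,(100,0,121))
print("q from tcp",np.arctan2(u[2],np.hypot(u[0],u[1]))-np.arctan2(55,190))
E
python3 look.py e
```

```text
12.25 [605.8   3.2 243.7] [  5.2  -2.  -15.6] 0.1137036735735189
q from tcp 0.5164885420516743
```

View pics/e.png

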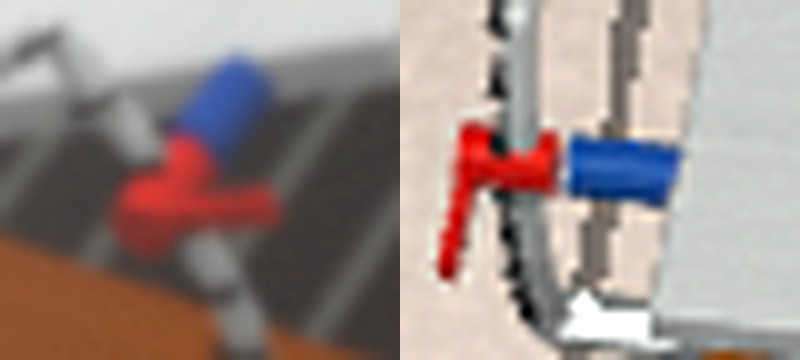

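Stud and pin are nearly coaxial in both views (top: pin end ≈(195,172), stud ≈(197.5,172.6)). I'll measure the leftover offset to sub-pixel.

```bash
cat > sub.py <<'E'
import cv2,numpy as np,sys
def edge(img,org,ax,col,ts,hw=7):
    n=np.array([-ax[1],ax[0]]);out=[]
    for t in ts:
        s=np.arange(-hw,hw+.01,.1);P=(np.array(org)+t*np.array(ax)+s[:,None]*n).astype(np.float32)
        q=cv2.remap(img.astype(np.float32),P[None,:,0],P[None,:,1],cv2.INTER_LINEAR)[0]
        B,G,R=q.T
        w=np.clip((B-np.maximum(R,G)) if col=="b" else (R-np.maximum(B,G)),0,None);m=w>w.max()*.5
        out.append([t,s[m].mean().round(2),(s[m].max()-s[m].min()).round(1)])
    return out
n=sys.argv[1];S=cv2.imread(f"pics/{n}_s.png");T=cv2.imread(f"pics/{n}_t.png")
at=np.array([.994,.113]);at/=np.linalg.norm(at);as_=np.array([.58,-.81]);as_/=np.linalg.norm(as_)
print("top red",edge(T,(196,172),at,"r",[-4,-3,-2,-1.5]));print("top blue",edge(T,(196,172),at,"b",[2,3,4,5,6,7,8]))
print("side red",edge(S,(227,195),as_,"r",[-3,-2,-1,0]));print("side blue",edge(S,(227,195),as_,"b",[3,4,5,6,7,8]))
E
python3 sub.py e
```

```text
top red [[-4, np.float64(1.1), np.float64(3.4)], [-3, np.float64(0.65), np.float64(4.1)], [-2, np.float64(-0.15), np.float64(5.5)], [-1.5, np.float64(-0.1), np.float64(5.8)]]
top blue [[2, np.float64(-0.1), np.float64(5.2)], [3, np.float64(-0.05), np.float64(5.5)], [4, np.float64(-0.1), np.float64(5.6)], [5, np.float64(-0.15), np.float64(5.7)], [6, np.float64(-0.25), np.float64(5.7)], [7, np.float64(-0.3), np.float64(5.6)], [8, np.float64(-0.2), np.float64(5.4)]]
side red [[-3, np.float64(2.35), np.float64(8.9)], [-2, np.float64(2.4), np.float64(9.2)], [-1, np.float64(1.59), np.float64(9.5)], [0, np.float64(0.77), np.float64(9.6)]]
side blue [[3, np.float64(-0.65), np.float64(5.7)], [4, np.float64(-0.7), np.float64(5.6)], [5, np.float64(-0.6), np.float64(5.6)], [6, np.float64(-0.55), np.float64(5.5)], [7, np.float64(-0.55), np.float64(5.3)], [8, np.float64(-0.5), np.float64(5.4)]]
```

{"fn": "servo_tool", "kwargs": {
  "rows": [
    [0,[0,0.6,0.6],[0,0,0]],
    [0,[0,0.6,0.6],[0,0,0]],
    [0,[0,0,0],[0,0,0]],
    [0,[0,0,0],[0,0,0]],
    [0,[0,0,0],[0,0,0]],
    [0,[0,0,0],[0,0,0]]
  ],
  "force": 80
}}

```text
clock: 13.3
eef_pos: [605.2, 3.3, 243.0]
tcp_rot: [-3.139, 0.0, 1.465]
contact_force: [-5.5, -1.8, -6.8]
opening: 0.108
```

```bash
sed -i 's/\[-3,-2,-1,0\]/[0,.5,1,1.5,2]/' sub.py; python3 look.py f; python3 sub.py f | sed 's/np.float64//g'
```

```text
13.3 [605.2   3.3 243. ] [-5.5 -1.8 -6.8] 0.10786274566586862
q from tcp 0.5121414954872343
top red [[-4, (1.1), (3.4)], [-3, (0.65), (4.1)], [-2, (-0.15), (5.5)], [-1.5, (-0.1), (5.8)]]
top blue [[2, (0.15), (5.5)], [3, (0.05), (5.5)], [4, (-0.0), (5.6)], [5, (-0.1), (5.6)], [6, (-0.0), (5.4)], [7, (-0.0), (5.2)], [8, (0.1), (5.2)]]
side red [[0, (0.77), (9.6)], [0.5, (0.84), (9.2)], [1, (1.71), (8.7)], [1.5, (6.5), (1.0)], [2, (6.7), (0.6)]]
side blue [[3, (-0.35), (5.7)], [4, (-0.4), (5.6)], [5, (-0.25), (5.5)], [6, (-0.25), (5.5)], [7, (-0.25), (5.5)], [8, (-0.2), (5.4)]]
```

View pics/f.png

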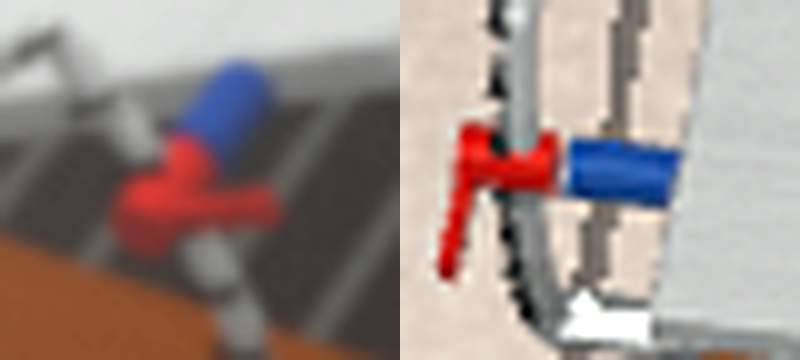

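The forces are balanced now (spring load only). The stud sits roughly 0.2 px (top) and 0.5 px (side) low, about 0.006 rad, so I'll trim it up slightly.

{"fn": "servo_tool", "kwargs": {
  "rows": [
    [0,[0,0.5,-0.5],[0,0,0]],
    [0,[0,0.4,-0.5],[0,0,0]],
    [0,[0,0,0],[0,0,0]],
    [0,[0,0,0],[0,0,0]],
    [0,[0,0,0],[0,0,0]],
    [0,[0,0,0],[0,0,0]],
    [0,[0,0,0],[0,0,0]],
    [0,[0,0,0],[0,0,0]]
  ]
}}

```text
clock: 14.6
eef_pos: [606.2, 3.2, 244.0]
tcp_rot: [-3.139, 0.0, 1.465]
contact_force: [-5.5, -1.5, -6.4]
opening: 0.107
```

```bash
python3 look.py g; python3 sub.py g | sed 's/np.float64//g'; python3 - <<'E'
from h import *
for t in("flask","jar","sieve","drawer_handle"):
    for c in("side","top"): print(t,c,[(round(x["conf"],2),w(c,x["centre"]).round(0).tolist()) for x in boxes_of(c,t)[:1]])
s=sense();print(s["clock"],s["eef_pos"],s["contact_force"],s["qvel"].round(4))
E
```

```text
14.6 [606.2   3.2 244. ] [-5.5 -1.5 -6.4] 0.10674497468591
q from tcp 0.5190552510527452
top red [[-4, (1.05), (3.3)], [-3, (0.65), (4.1)], [-2, (-0.1), (5.6)], [-1.5, (-0.1), (5.8)]]
top blue [[2, (-0.4), (5.4)], [3, (-0.25), (5.3)], [4, (-0.15), (5.5)], [5, (-0.2), (5.6)], [6, (-0.25), (5.7)], [7, (-0.35), (5.7)], [8, (-0.4), (5.6)]]
side red [[0, (0.79), (9.6)], [0.5, (0.84), (9.2)], [1, (1.6), (8.7)], [1.5, (6.5), (1.0)], [2, (6.65), (0.7)]]
side blue [[3, (-0.8), (5.8)], [4, (-0.8), (5.6)], [5, (-0.8), (5.6)], [6, (-0.8), (5.6)], [7, (-0.75), (5.5)], [8, (-0.75), (5.5)]]
flask side [(0.79, [593.0, 291.0, 50.0])]
flask top [(0.63, [595.0, 264.0, 52.0])]
jar side [(0.84, [562.0, -235.0, 82.0])]
jar top [(0.63, [565.0, -251.0, 110.0])]
sieve side [(0.75, [441.0, 287.0, 6.0])]
sieve top [(0.63, [440.0, 297.0, 4.0])]
drawer_handle side [(0.57, [535.0, 35.0, 78.0])]
drawer_handle top []
15.3 [606.1435698    3.17642399 243.96957846] [-5.35219721 -1.79987029 -5.62731193] [ 0.0007  0.0006  0.0012  0.0001 -0.0009  0.0005]
```

View pics/g.png

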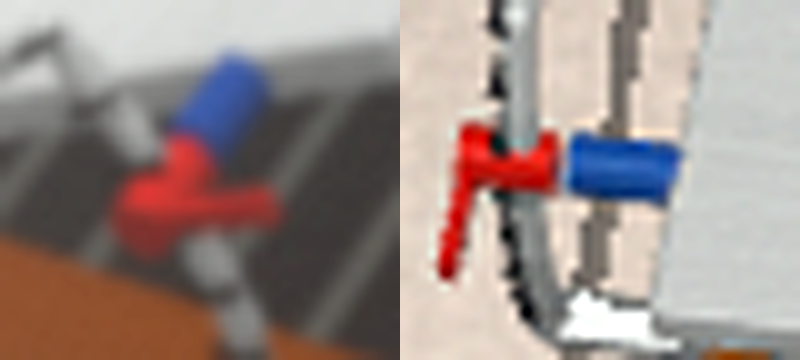

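View pics/g_s.png

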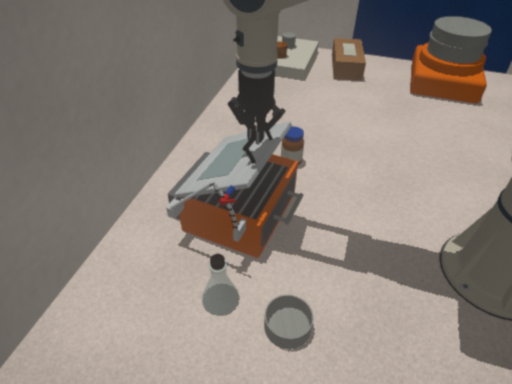

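Stud and pin are coaxial in both views, and the flask, jar and sieve haven't moved. The drawer front is in shadow in this frame, so I'll brighten it for one last check.

```bash
python3 - <<'E'
from fit import *
a=cv2.imread("pics/g_s.png");c=cv2.resize(a[150:270,215:375],None,fx=5,fy=5,interpolation=cv2.INTER_CUBIC);c=cv2.convertScaleAbs(c,alpha=2.5)
for P in((-149,55,75),(-149,-55,75)):
    q=proj("side",dw(r.x,P));cv2.circle(c,tuple(int(t) for t in (q-[215,150])*5),4,(0,255,0),1)
cv2.imwrite("pics/i.png",c)
E
```

```text
(no output)
```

View pics/i.png

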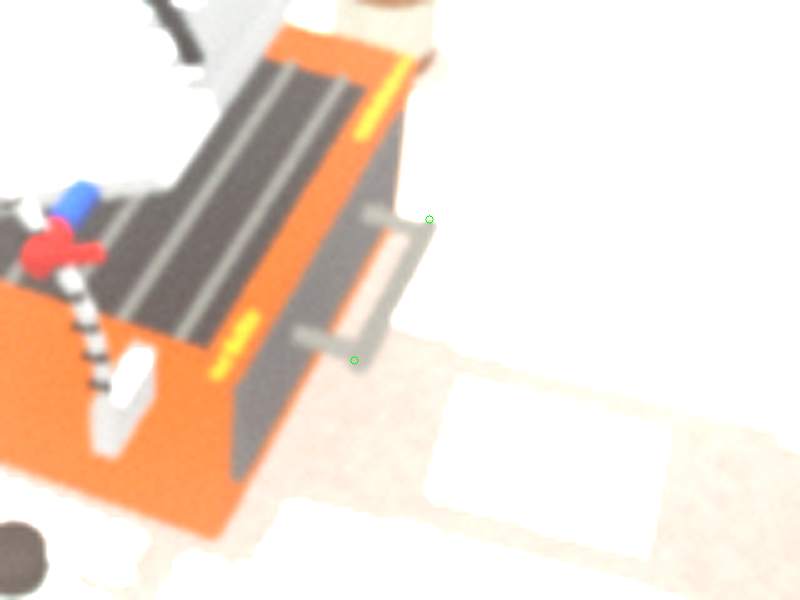

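The drawer is home: its handle is where the model predicts, (286,222) to (301,194), and the front is flush. Handing in.

```bash
python3 -c "
from rig import *
sign_off();print(sense()['clock'])"
```

```text
the job is handed in; nothing more can be done
the job is handed in; nothing more can be done
```

The drawer is pushed home, and the lid is held open at the red pointer with the gripper still closed on its handle. I handed the job in at about 15 s of the 48 s allowed.

- **Drawer:** I pushed it with the closed fingers until it met its stop, at about 9 N with no further travel. In the last picture the front is flush and the handle is within about 1 px of its predicted home position.
- **Lid:** I lifted it along its arc to about 0.519 rad, worked out from the gripper position. The arm was at rest, carrying about 8 N of spring and weight, with an 80 N grip.
- **Alignment:** The two views disagree slightly. The top view puts the stud about 0.1–0.2 px past the pointer. The side view puts it about 0.4 px short, but the pointer's tab partly confuses that reading. Together that is within about 0.005 rad, and I left it midway between the two.
- **Left alone:** The flask, jar and sieve read the same positions as at the start, within the networks' error; the largest difference was 8 mm in the jar's side-view reading. The pointer was not touched.
- **Missed detection:** The network did not find the drawer handle in the last top view, so that check rests on the side picture.

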